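# Switch the dust-extraction changeover box to its wide hose port

## Robot

A 7-joint arm with a two-finger parallel gripper is mounted at the origin on the work surface; the furniture and walls round the work are solid. World frame = base frame: x ahead of the robot, y to its left, z up, the work surface at z = 0. Lengths are in m, angles in rad, forces in N, time in s.
With the tool pointing down it reaches from about 0.425 to 1.025 m from the base axis. Payload 3.6 kg.
Tool frame: the origin (TCP) lies midway between the tips of the shut fingers; the grasp point (between the pads) lies 19 mm behind it; z points along the fingers, y is the line along which they close (so a half turn about z gives the same grasp; the last joint's range is limited). The gripper opens to 85 mm and grips with 20 to 120 N. Pads are 22 mm wide; open, the fingers measure 114 mm over their backs; the gripper's body (76 mm by 85 mm) begins 54 mm behind the grasp point. The pads swing forward as they close: fully open they stand 13 mm farther back than shut.
Start: joints at [-0.093, 0.591, 0.048, 1.609, -0.033, 0.943, -0.034], TCP at [0.725, 0, 0.231] pointing down, gripper open.
Joint ranges: [-2.69, 2.69], [-0.47, 2.24], [-1.27, 1.36], [0.19, 2.51], [-1.53, 4.68], [0.08, 2.07], [-3.09, 3.09]. Speed limits (rad/s): [2.57, 2.57, 3.14, 3.14, 3.14, 3.14, 3.14].

## Interface

Orientations are given as a 3x3 rotation matrix whose columns are the frame's x, y, z axes.
In Python, from rig import manip, imaging gives the robot as it stands. Calls block until the motion is done:
- manip.movep(position, orientation): joint-space move of the TCP to a pose.
- manip.movel(position, orientation=None, vel=0.15): straight line of the TCP; orientation=None keeps the orientation; vel is the mean speed in m/s.
- manip.move_joints(angles): joint-space move.
- manip.move_gripper(opening, newtons=None): finger opening in m; newtons is the grip in N (None keeps the last); returns when the fingers have stopped.
- manip.dwell(seconds).
- manip.solve_ik(position, orientation): joint angles nearest the present ones, or None.
- manip.get_state(): the state.
- imaging.read_camera(name): name is "scene" or "side" or "wrist"; returns a dict with "frame" (480x640x3 uint8, red, green, blue), "mtx" (3x3 intrinsics, pixels), "rvec" (rotation vector, rad) and "tvec" (3), from world to camera coordinates, as OpenCV has them. Camera axes: x right, y down, z forward; pixel columns grow to the right and rows downward; lengths in m; the calibration is good to about 2 mm. The wrist camera is an equidistant fisheye: a pixel r from the principal point sees the ray r / f radians off the axis. A picture is of the moment at which its call begins. There is no depth.
A pose or a line that the arm cannot do raises manip.Unreachable and nothing moves.
- manip.job_done(): hands the job in; it is judged then, once.
The state is a dict: "t": time; "joint_positions": joint angles; "joint_vel": joint speeds; "joint_torque": joint torques, N m; "tool_pos": TCP position; "eef_rot": TCP orientation; "wrist_force": force on the tool from outside, world axes, zero at the start; "torque": the same for the moment, N m; "width": finger opening in m; "finger_force": force on a finger pad.
Only numpy, scipy, OpenCV 4.12 (cv2) and the standard library are available. Lean on these libraries where they do the work, as an engineer would, in place of code of your own. Each camera call takes 0.05 s, during which the arm holds its last target. There are 200 camera calls.

## Task

Switch the grey dust-extraction changeover box over to its wide hose port: lift the ball-ended lever up out of the middle notch of its gate, swing it across to the end notch on the side of the wide port, let it drop fully home in that notch and let go of it. Leave the tools, tins and other things lying round it where they are.

Things in the scene. Friction and masses are not known exactly. Their poses are not given: they have to be found in the camera images.
- changeover_box: Grey sheet-steel box, 110 (x) x 280 (y) x 72 mm high, bolted to the bench. Origin: centre of its underside, on the bench; x is its short side (a hose outlet juts from the +x face, the side away from the robot), y its long side, z up. It stands askew: its +y end is the nearer, left one, its -y end the farther, right one.
- gate_middle (a point): Middle of the gate, 74 mm straight above the lever's pivot and 109 mm above the bench: floor of the middle notch. The gate is two parallel steel comb plates on the lid, 38 mm over both in the box's x, 130 mm long in y, with three notches: middle, +y end, -y end. The teeth between them rise to 129 mm above the bench.
- lever_pivot (a point): Pivot of the lever, inside the box, 35 mm above the box's origin. The lever swings about the box's x axis through this point. Axes as the box.
- lever_knob (a point): Centre of the black ball, 36 mm diameter, at the top of the upright steel lever (stem 11 mm thick). With the lever down it is 190 mm from the pivot (so 225 mm above the bench when upright), and farther by the lift when raised. Grip the ball from above, the fingers closing along the box's x, so that the lever can turn between them.
- lever_swing (a joint): Swing angle of the lever about its pivot, rad: 0 upright in the middle notch, positive leaning to the box's +y, negative to -y. Notches lie at -0.42, 0 and +0.42, with about 0.05 of play each way; stops at -0.46 and +0.46. Light friction (about 1 N at the ball), stays where it is left.
- lever_lift (a joint): How far the lever is drawn up along its own stem, m: 0 fully home in a notch, 0.034 at the top stop. Its cross pin clears the teeth above about 0.017; below that it cannot be swung out of a notch. Gravity and a spring draw it down with 5 to 7 N; let go over a notch it drops home.
- port_wide: Wide hose port: open steel pipe stub, 70 mm diameter, 44 mm high, on a round flange, standing on the box's lid 98 mm from the box's middle, at either the +y or the -y end (it differs from run to run). Origin: centre of its foot on the lid; its axes are those of the box.
- port_narrow: Narrow hose port: open steel pipe stub, 36 mm diameter, 44 mm high, on an 84 mm round flange with four bolts, standing on the lid at the other end. Origin: centre of its foot.
- driver_blue: Loose screwdriver with blue handle, 193 mm long, lying on the bench beside the box on its -x side; origin at the middle of its underside. To be left alone.
- screw_tin: Loose flat round tin, 75 mm diameter, 36 mm high, on the bench beside the box on its -x side; origin under its centre. To be left alone.
- jar_green: Loose jar with green lid, 80 mm diameter, 91 mm high, towards the left edge of the bench; origin under its centre. To be left alone.
- tape_measure: Loose yellow tape measure, 73 x 83 x 35 mm, at the right edge of the bench; origin at the middle of the underside. To be left alone.

How it is judged:
By the outcome, as a careful person would: the job done as asked, in the order asked, and still so for the second after the job is handed in, with the robot touching nothing.
It also fails if it takes over 26 s, if anything falls off the work surface, if the arm or the gripper's body presses on something with over 40 N, if the wrist force passes 120 N, or if a joint passes its speed limit or range.

## Working session

There is one attempt and no reset: what is moved stays moved. The work goes in short steps, each a Python script; the robot and the scene stay as the last script left them, time stands still between calls to the robot, and variables do not carry over. Pictures are saved under pics/ and viewed, at most 10 in all, crops included, and the job is handed in when it is done.

```bash
mkdir -p pics; ls
python3 - <<'E'
from rig import manip, imaging
import cv2, numpy as np, pickle
d={n:imaging.read_camera(n) for n in("scene","side","wrist")}
pickle.dump(d,open("cams.pkl","wb"))
for n in d:
    cv2.imwrite(f"pics/{n}0.png",d[n]["frame"][...,::-1]); c=d[n]; R=cv2.Rodrigues(c["rvec"])[0]
    print(n,c["mtx"].tolist(),(-R.T@c["tvec"].ravel()).round(3))
print(manip.get_state())
E
```

```text
pics
scene [[522.0501540604963, 0.0, 321.3738081979724], [0.0, 522.0501540604963, 239.52839597017243], [0.0, 0.0, 1.0]] [ 0.139 -0.596  0.813]
side [[604.9380343194146, 0.0, 322.1371390384511], [0.0, 604.9380343194146, 247.54558438213704], [0.0, 0.0, 1.0]] [-0.027 -0.676  0.897]
wrist [[371.64829954431775, 0.0, 315.32546662582854], [0.0, 371.64829954431775, 234.77929772774425], [0.0, 0.0, 1.0]] [0.724 0.074 0.372]
{'t': 0.15, 'joint_positions': array([-0.09348006,  0.59191875,  0.0483377 ,  1.60953675, -0.03327087,
        0.94269103, -0.03370356]), 'joint_vel': array([-7.64628888e-04, -3.26338284e-03, -2.99672597e-04, -4.97657719e-03,
       -7.58698993e-05,  2.22710564e-03,  1.19950689e-03]), 'joint_torque': array([ 2.83839137e-03, -5.49247491e+01,  1.54947661e+00, -1.98453355e+01,
        9.54968476e-03,  5.72513367e-03,  5.49048636e-06]), 'tool_pos': array([ 7.24357182e-01, -2.57546487e-05,  2.30393357e-01]), 'eef_rot': array([[-5.05599290e-05,  9.99998478e-01, -1.74414842e-03],
       [ 9.99999989e-01,  5.03210287e-05, -1.37016086e-04],
       [-1.36928110e-04, -1.74415533e-03, -9.99998470e-01]]), 'wrist_force': array([ 0.73280206, -0.0232698 , -0.30061948]), 'torque': array([ 0.04434824,  0.00763702, -0.00872684]), 'finger_force': 0.0, 'width': 0.0857457505522787}
```

View pics/scene0.png

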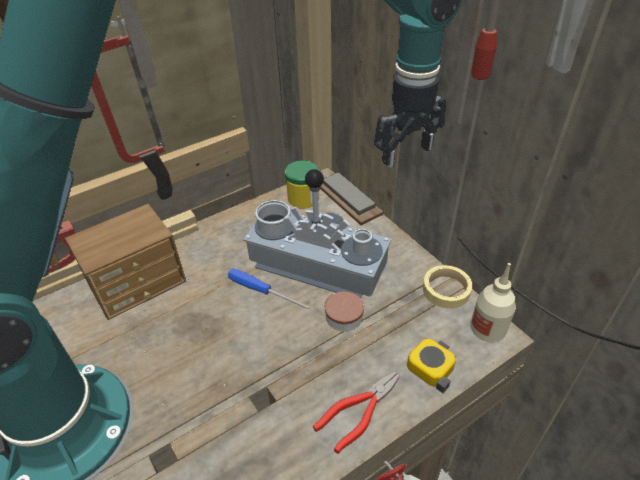

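View pics/side0.png

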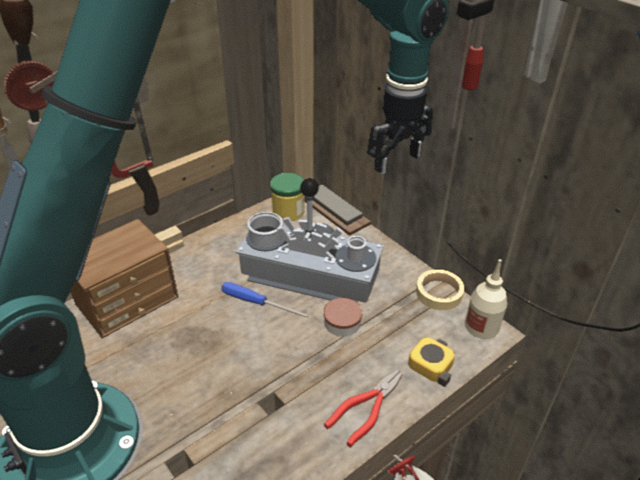

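The wide port is at scene px (275,215), the narrow at (362,240) and the knob at (314,179). In the side view they are at (265,230), (356,250) and (310,187). I'll check the projections next, then triangulate.

```bash
cat > h.py <<'E'
import cv2, numpy as np
def proj(c,P): return cv2.projectPoints(np.float64(P).reshape(-1,1,3),c["rvec"],c["tvec"],c["mtx"],None)[0].reshape(-1,2)
def ray(c,uv):
    R=cv2.Rodrigues(c["rvec"])[0]; o=-R.T@np.ravel(c["tvec"])
    d=np.linalg.inv(c["mtx"])@[*uv,1]; d=R.T@d; return o,d/np.linalg.norm(d)
def onplane(c,uv,z): o,d=ray(c,uv); return o+d*(z-o[2])/d[2]
def tri(rays):
    A=np.zeros((3,3));b=np.zeros(3)
    for o,d in rays: M=np.eye(3)-np.outer(d,d);A+=M;b+=M@o
    p=np.linalg.solve(A,b); return p,[np.linalg.norm((np.eye(3)-np.outer(d,d))@(p-o)) for o,d in rays]
E
python3 - <<'E'
import pickle; from h import *
d=pickle.load(open("cams.pkl","rb")); K=[]
for n,g in(("scene",(314,179)),("side",(310,187))):
    c=d[n]; f=c["frame"]
    print(n,proj(c,[[0,0,0],[.724,0,.23],[.5,0,0],[.7,.3,0],[.7,-.3,0]]).round().tolist())
    m=(f.max(2)<60).astype(np.uint8); m=cv2.morphologyEx(m,cv2.MORPH_OPEN,np.ones((5,5),np.uint8))
    k,l,s,ce=cv2.connectedComponentsWithStats(m); i=l[g[1],g[0]]; print(i,s[i],ce[i]); K.append(ray(c,ce[i]))
    print("plane",onplane(c,ce[i],.225).round(4))
print(tri(K))
c=d["scene"]
for n,l in(("scene",((275,213),(362,237))),("side",((265,226),(356,244)))): print([onplane(d[n],p,.116).round(3) for p in l])
x=cv2.resize(c["frame"][140:320,220:420],(800,720))[:600]; cv2.imwrite("pics/crop.png",x[...,::-1])
E
```

```text
scene [[62.0, 426.0], [406.0, 163.0], [312.0, 293.0], [313.0, 185.0], [493.0, 347.0]]
12 [306 172  17  16 214] [313.67757009 179.95327103]
plane [0.5537 0.0636 0.225 ]
side [[70.0, 441.0], [397.0, 170.0], [309.0, 303.0], [297.0, 198.0], [488.0, 344.0]]
33 [301 180  17  17 231] [308.97835498 188.08658009]
plane [0.5544 0.066  0.225 ]
(array([0.55584032, 0.06737668, 0.22268401]), [np.float64(0.0008216878278551815), np.float64(0.0008216878278551701)])
[array([0.504, 0.139, 0.116]), array([ 0.606, -0.021,  0.116])]
[array([0.496, 0.138, 0.116]), array([ 0.604, -0.02 ,  0.116])]
```

View pics/crop.png

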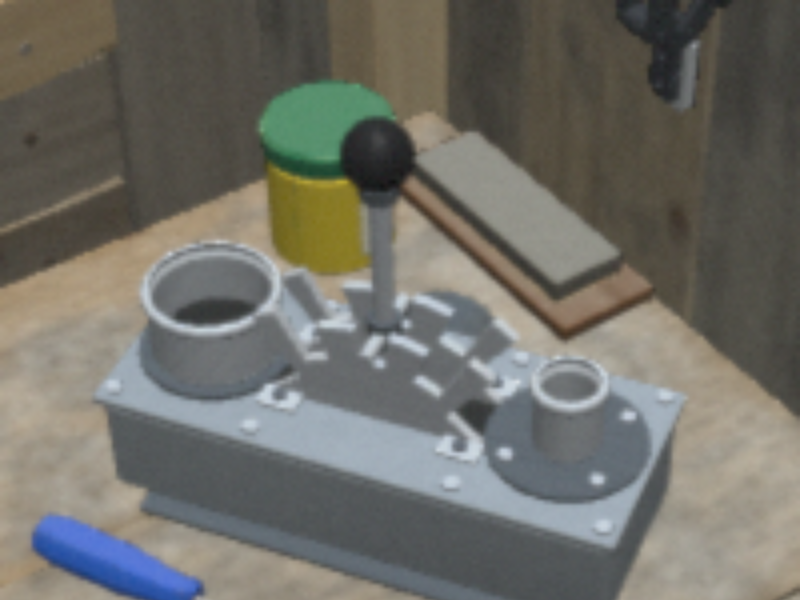

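View pics/wrist0.png

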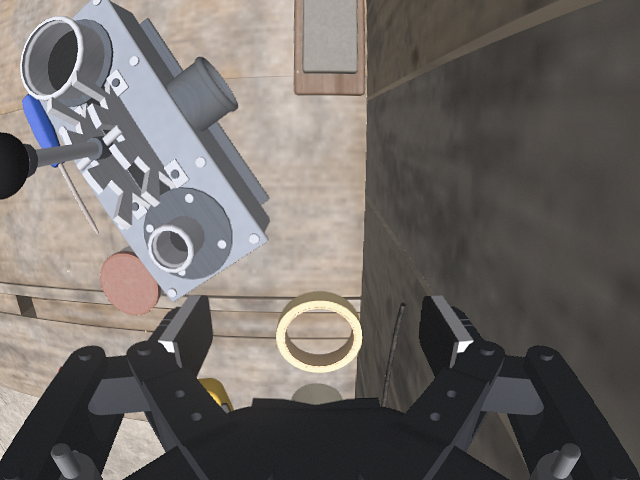

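The wide port stands at the +y (near, left) end, so the target is +0.42. Next I'll refine the axis using port rims and lid edges from both the scene and wrist views.

```bash
cat >> h.py <<'E'
def fray(c,uv):
    R=cv2.Rodrigues(c["rvec"])[0]; o=-R.T@np.ravel(c["tvec"]); K=c["mtx"]
    p=(np.float64(uv)-K[:2,2])/K[0,0]; r=np.hypot(*p); d=R.T@np.r_[np.sin(r)*p/r,np.cos(r)]; return o,d
E
python3 - <<'E'
import pickle; from h import *
d=pickle.load(open("cams.pkl","rb")); w=d["wrist"]; s=d["scene"]
pl=lambda r,z:r[0]+r[1]*(z-r[0][2])/r[1][2]
C=lambda x,y:(220+(x-1.5)/4,140+(y-1.5)/4)
def rep(n,a,b): print(n,a.round(4),b.round(4),np.linalg.norm(a-b).round(4),"mid",((a+b)/2).round(4),"yaw",np.arctan2(*(a-b)[[1,0]]).round(4))
rep("ports wrist",pl(fray(w,(53,61)),.116),pl(fray(w,(171,249)),.116))
rep("ports scene",pl(ray(s,C(210,289)),.116),pl(ray(s,C(570,381)),.116))
rep("lidfront scene",pl(ray(s,C(97,400)),.072),pl(ray(s,C(612,546)),.072))
rep("lidright wrist",pl(fray(w,(268,240)),.072),pl(fray(w,(174,300)),.072))
rep("lidback wrist",pl(fray(w,(118,0)),.072),pl(fray(w,(268,240)),.072))
k=(313.68,179.95); print(tri([ray(s,k),ray(d["side"],(308.98,188.09)),fray(w,(8,166))]))
E
```

```text
ports wrist [0.511  0.1444 0.116 ] [ 0.6129 -0.014   0.116 ] 0.1884 mid [0.562  0.0652 0.116 ] yaw 2.1423
ports scene [0.5013 0.1456 0.116 ] [ 0.6097 -0.0167  0.116 ] 0.1951 mid [0.5555 0.0644 0.116 ] yaw 2.1599
lidfront scene [0.432  0.1501 0.072 ] [ 0.5857 -0.0835  0.072 ] 0.2796 mid [0.5088 0.0333 0.072 ] yaw 2.1528
lidright wrist [ 0.6834 -0.0203  0.072 ] [ 0.5895 -0.0804  0.072 ] 0.1115 mid [ 0.6365 -0.0504  0.072 ] yaw 0.5689
lidback wrist [0.5485 0.2017 0.072 ] [ 0.6834 -0.0203  0.072 ] 0.2598 mid [0.616  0.0907 0.072 ] yaw 2.1167
(array([0.55791557, 0.06851914, 0.22020395]), [np.float64(0.0009143630408131249), np.float64(0.0019388623326667338), np.float64(0.0025394022352460176)])
```

Sizes match (ports 0.195, lid 0.280 and 0.111, knob height about 0.222). The centre is about (0.556, 0.065) and the box y yaw about 2.15. Now I'll move above the ball, descend, grip and look.

```bash
cat >> h.py <<'E'
yaw=2.15; by=np.array([np.cos(yaw),np.sin(yaw),0]); bx=np.array([np.sin(yaw),-np.cos(yaw),0]); Z=np.array([0,0,1.])
T=np.c_[np.cross(bx,-Z),bx,-Z]; C0=np.array([.556,.0655,0])
def st(manip,tag=""):
    s=manip.get_state(); print(tag,round(s["t"],2),s["tool_pos"].round(4),"F",s["wrist_force"].round(1),"w",round(s["width"],4),"ff",round(s["finger_force"],1)); return s
E
python3 - <<'E'
from h import *; from rig import manip, imaging
manip.movep(C0+[0,0,.275],T); st(manip,"above")
manip.movel(C0+[0,0,.2025],vel=.1); st(manip,"down")
manip.move_gripper(.03,60); st(manip,"grip")
cv2.imwrite("pics/grip.png",imaging.read_camera("scene")["frame"][...,::-1])
E
```

```text
above 0.93 [0.5575 0.0648 0.2753] F [0.  0.4 0.7] w 0.0851 ff 0.0
down 1.8 [0.5567 0.0656 0.2028] F [-0.1 -0.  -0.2] w 0.0853 ff 0.0
grip 2.34 [0.5568 0.0658 0.2033] F [-0.7  0.1  4.8] w 0.0335 ff 59.2
```

View pics/grip.png

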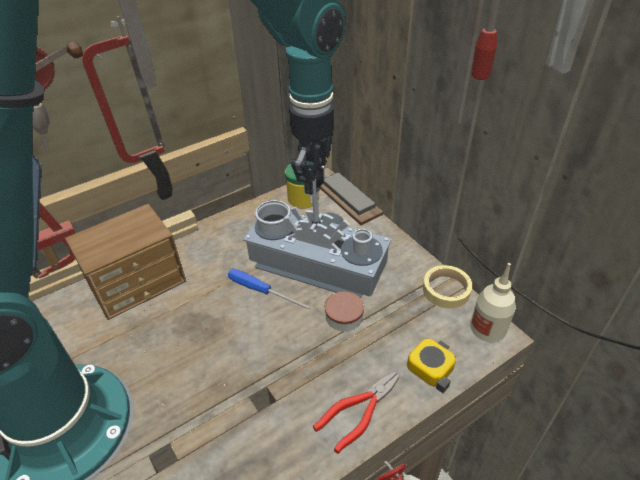

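The ball is held between the fingers with the lever upright (stem at about (317,205)). Now I'll lift it and check.

Run:
```python
from h import *; from rig import manip, imaging
p=manip.get_state()["tool_pos"]
for dz in(.012,.026):
    manip.movel(C0+[0,0,.2025+dz],T,vel=.05); st(manip,dz)
c=imaging.read_camera("scene"); x=cv2.resize(c["frame"][110:290,220:460],(800,600)); cv2.imwrite("pics/lift.png",x[...,::-1])
```

```text
0.012 2.78 [0.556  0.0658 0.2143] F [ 2.7  1.  -5.4] w 0.0334 ff 60.1
0.026 3.22 [0.5558 0.0657 0.2287] F [ 1.5  0.9 -5.2] w 0.0334 ff 60.1
```

View pics/lift.png

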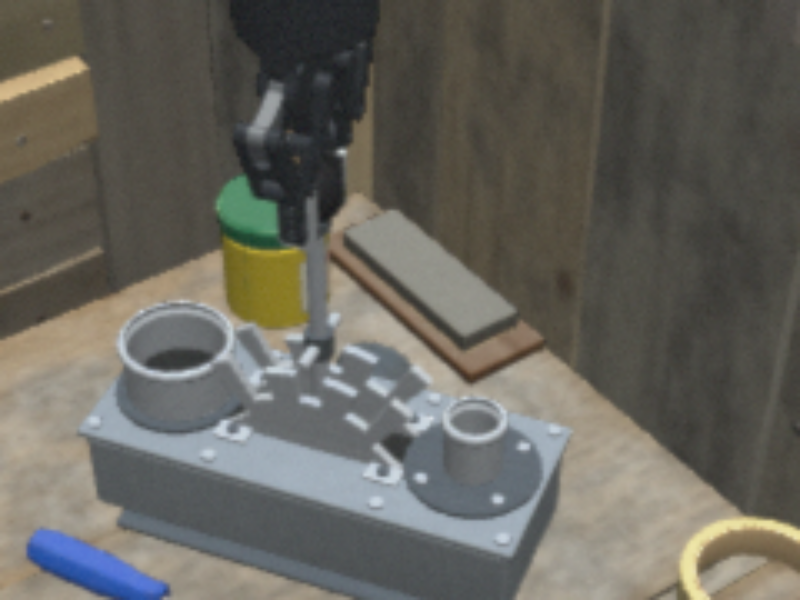

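The steady −5 N pull matches the spring, and the lower stem now shows above the gate at about (318,345), so the lever is raised. Next: swing it along the arc, then let it down.

Run:
```python
from h import *; from rig import manip, imaging
def go(th,l,vel):
    r=.190+l; manip.movel(C0+by*r*np.sin(th)+Z*(.035+r*np.cos(th)-.0225),T,vel=vel); st(manip,(th,l))
for th in(.08,.16,.24,.32,.38,.42): go(th,.026,.08)
for l in(.016,.008,.001): go(.42,l,.05)
c=imaging.read_camera("scene"); x=cv2.resize(c["frame"][110:290,220:460],(800,600)); cv2.imwrite("pics/swung.png",x[...,::-1])
```

```text
(0.08, 0.026) 3.63 [0.5462 0.0805 0.2277] F [ 2.7  1.2 -6.3] w 0.0335 ff 60.1
(0.16, 0.026) 4.0 [0.5368 0.0947 0.2257] F [ 2.9  0.4 -5.6] w 0.0331 ff 60.0
(0.24, 0.026) 4.37 [0.5278 0.1086 0.2223] F [ 3.8  0.2 -4.8] w 0.0336 ff 60.0
(0.32, 0.026) 4.73 [0.5186 0.1226 0.2175] F [ 3.2 -0.7 -5.9] w 0.0336 ff 60.0
(0.38, 0.026) 5.04 [0.5119 0.1325 0.213 ] F [ 2.6 -0.2 -5. ] w 0.0334 ff 60.0
(0.42, 0.026) 5.3 [0.5077 0.139  0.2097] F [ 3.2 -1.2 -5.8] w 0.0334 ff 60.0
(0.42, 0.016) 5.65 [0.5103 0.1352 0.2003] F [ 2.6 -1.9 -4.6] w 0.0332 ff 60.1
(0.42, 0.008) 5.96 [0.5121 0.1327 0.1931] F [ 3.6 -1.6 -4.3] w 0.0333 ff 60.2
(0.42, 0.001) 6.25 [0.514  0.1325 0.1875] F [1.9 1.9 1.1] w 0.0331 ff 61.7
```

View pics/swung.png

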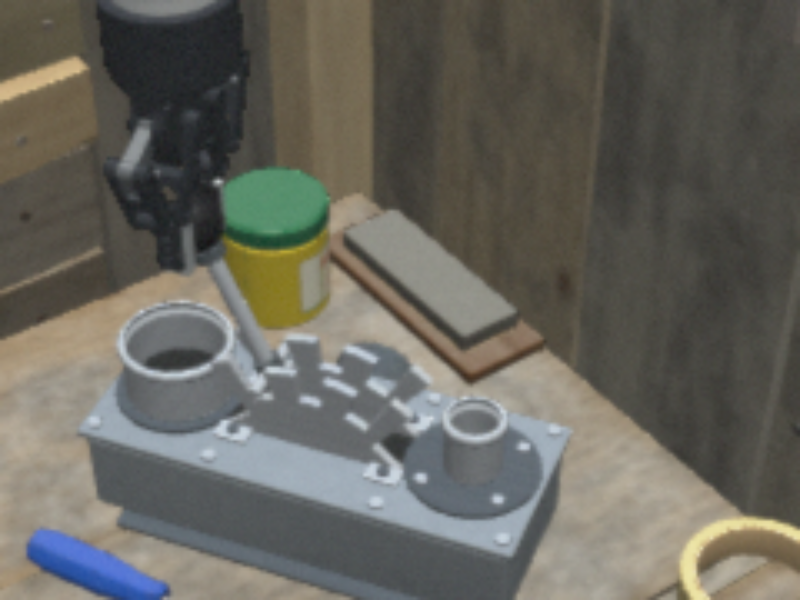

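The lever leans into the end notch by the wide port, with the stem foot at about (265,360). The pull vanished at the bottom, so it's seated. Now I'll release it, retreat upward and measure the knob.

Run:
```python
from h import *; from rig import manip, imaging
manip.move_gripper(.06); st(manip); manip.move_gripper(.085); p=st(manip)["tool_pos"]
manip.movel(p+[0,0,.12],T,vel=.12); manip.movel(p+[0,0,.12]-by*.2,T,vel=.25); manip.dwell(.3); st(manip)
K=[]
for n in("scene","side"):
    c=imaging.read_camera(n); f=c["frame"]
    if n=="scene": cv2.imwrite("pics/end.png",cv2.resize(f[110:290,220:460],(800,600))[...,::-1])
    g=proj(c,C0+by*.19*np.sin(.42)+Z*(.035+.19*np.cos(.42)))[0]
    m=cv2.morphologyEx((f.max(2)<60).astype(np.uint8),cv2.MORPH_OPEN,np.ones((5,5),np.uint8))
    k,l,s,ce=cv2.connectedComponentsWithStats(m); i=l[int(g[1]),int(g[0])]; print(n,"expected",g.round(1),"found",s[i],ce[i].round(1)); K.append(ray(c,ce[i]))
k,e=tri(K); v=k-C0-.035*Z; print(k.round(4),e,"theta",np.arctan2(v@by,v[2]),"r",np.hypot(v@by,v[2]),"x",v@bx)
```

```text
6.67 [0.5126 0.1303 0.1866] F [0.  0.3 0.2] w 0.06 ff 0.0
 7.05 [0.5133 0.1306 0.1869] F [ 0.1 -0.1 -0.6] w 0.085 ff 0.0
 9.45 [ 0.6225 -0.0355  0.3071] F [-0.1  0.5 -0.7] w 0.085 ff 0.0
scene expected [277.5 177.1] found [269 170  18  16 215] [277.3 177.8]
side expected [272.2 187.6] found [263 180  17  16 220] [271.1 187.9]
[0.5196 0.143  0.1973] [np.float64(0.0006163132883881102), np.float64(0.0006163132883882822)] theta 0.4814441225200623 r 0.18309751320077566 x 0.012003551732951513
```

View pics/end.png

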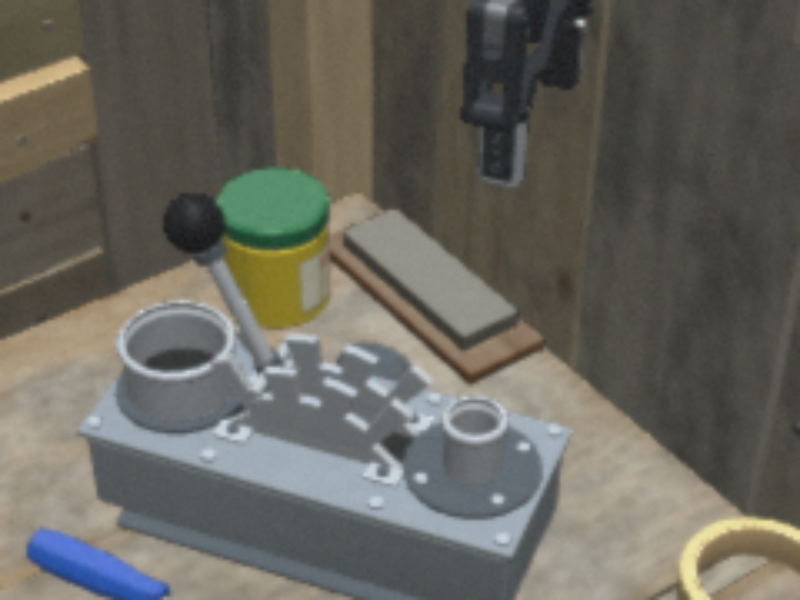

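The ball at (193,222) in the crop lies within about 1 px of where a fully-home lever at +0.42 should appear in both views. The two-view depth is noisy because of the short baseline. A lever sitting on a tooth would show about 8 px off. The lever is home and released, and nothing else has moved in this view.

```bash
python3 -c "
from rig import manip
print(manip.job_done())"
```

```text
the job is handed in; nothing more can be done
None
```

The job is handed in at about 9.5 s of the 26 s allowed: the lever is home and released in the +y end notch beside the wide port, the arm is clear, and the loose items were not touched.

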